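Uncap and extend the camera post

ROBOT

A 7-joint arm with a two-finger parallel gripper is mounted at the origin on the work surface. World frame = base frame: x ahead of the robot, y to its left, z up, the work surface at z = 0. Lengths are in mm, angles in rad, forces in N, time in s.
With the tool pointing down it reaches from about 425 to 1025 mm from the base axis. Payload 9.4 kg.
Tool frame: the origin (TCP) lies at the very end of the fingers, on their centre line; the grasp point (between the pads) lies tcp_to_grasp behind it (tcp_to_grasp is the distance from the TCP to the grasp point, in mm); x points along the fingers, y is the direction in which the jaws open and shut, and the axes are right-handed (so a half turn about x gives the same grasp; the last joint's range is limited). The gripper opens to 93 mm and grips with 3 to 60 N. Pads are 15 mm wide; open, the fingers measure 128 mm over their backs; the gripper's body (75 mm by 188 mm) begins 65 mm behind the grasp point.
Start: joints at [-1.35, 0.599, -0.003, 1.599, 0.002, 0.943, -0.08], TCP at [212.733, 693.087, 218.618] pointing down, gripper open.
Joint ranges: [-2.57, 2.57], [-0.35, 1.97], [-1.29, 1.29], [0.11, 2.56], [-1.05, 4.19], [0.11, 1.86], [-2.63, 2.63]. Speed limits (rad/s): [2.22, 2.22, 3.01, 3.01, 3.14, 3.14, 3.14].

INTERFACE

Orientations are given as a 3x3 rotation matrix whose columns are the frame's x, y, z axes.
In Python, from rig import read_state, capture, sign_off, tcp_to_grasp gives the robot as it stands.
- The arm moves only by the tool servo_tool, never from a script. Its argument "commands" is a list that holds one entry, the list of rows, each a list of 7 numbers: the turn, a rotation vector about the tool's x, y, z in rad, then the shift along the tool's x, y, z in m, then the opening, from -1 (shut) to 1 (fully open), so that 0 is half open. In form: [[[wx, wy, wz, tx, ty, tz, claw], ...]]. A call has 1 to 12 rows; each row shifts and turns the commanded pose from where the row before left it, along the tool's axes as they then stand; what a row does not reach is not made up. A row lasts 1/12 s, in which the tool goes at most 41.7 mm and 7.16 degrees, less where a joint would pass 70% of its speed; a pose out of reach is approached as far as the arm can. A call is refused whole if a number of a shift passes 0.0417 or a number of a turn 0.125, either way. A call with a gripper value outside its range is refused whole. The fingers move at their own pace and stop on an object; the grip force is fixed at half the most. Time passes only in rows, so rows that do not move let the fingers close. It gives the time, the measured TCP pose, the force and the opening at its end, in the units of the state.
- read_state(): the state, without advancing time (a new reading comes with each control period).
- capture(name): name is "side" or "top"; returns a dict with "img" (400x640x3 uint8, red, green, blue), "range_z" (400x640 float32, mm along the optical axis (not along the pixel's ray), 0 where there is no reading), "vertical_fov" (degrees; the focal length in pixels is half the picture's height over the tangent of half this angle, whatever the lens; pixels are square), "cx", "cy" (the principal point, pixels), "world_from_camera" (4x4, takes a point from camera to world coordinates). Camera axes: x right, y down, z forward; pixel columns grow to the right and rows downward; lengths in mm; the calibration is good to about 2 mm. A picture is of the moment at which its call begins.
- sign_off(): hands the job in, once; it reports no verdict.
The state is a dict: "clock": time; "qpos": joint angles; "qd": joint speeds; "tau": joint torques, N m; "tcp_pos": TCP position; "tool_rot": TCP orientation; "contact_force": force on the tool from outside, world axes, zero at the start; "torque": the same for the moment, N m; "finger_gap": opening from 0.0 (shut) to 1.0 (fully open).
Only numpy, scipy, OpenCV 4.12 (cv2) and the standard library are available. Lean on these libraries where they do the work, as an engineer would, in place of code of your own. Each camera call takes 0.05 s, during which the arm holds its last target.

TASK

Pull the snap-fit cover off the head of the telescoping camera post beside the fly-tying vise and put it down in the wooden tray. Then pinch the post's head so that the button in its side is pressed in, draw the head up past the first stop to the second stop, its full height, and finish still holding it there with the gripper, because it sinks when let go. Do not disturb the bead jar or the thread spool.

Things in the scene. Friction and masses are not known exactly. Their poses are not given: they have to be found in the camera images.
- post: the camera post, fixed to the bench: flat steel base 120 (x) x 90 (y) x 14 mm, a round sleeve 34 mm across up to 100 mm high, with a black collar 44 mm across at 89 to 103 mm; in it slides a tube that carries the square head. Origin on the post's axis at bench height, z up; y points to the side of the head that has the button
- head_center (a point): centre of the square aluminium head: 28 x 28 mm across, 44 mm high (22 mm above and below this point), 132 mm above the bench when pushed in; axes as the post's. A camera screw stands 10 mm above its top. A spring ball peeps 2.5 mm out of each of its x sides, 5 mm below this point, and holds the cover
- button_face (a point): middle of the outer face of the black push button in the head's +y side, hidden under the cover at the start: 18 mm wide (x), 20 mm high, 8 mm proud when free, so head and button measure 36 mm across y (28 mm pressed in). Pinch it and the head's -y side with fingers closing along the post's y, at this height (that of head_center)
- button (a joint): how far the button is pressed in, m: 0 free, 0.008 fully in, flush. Sprung: 4 N to start, 10 N fully in; a squeeze of 25 N does it. From 0.0045 on the head is free to slide; let go, it catches again at mast 0 and at the first stop and blocks the head
- mast (a joint): how far the head is drawn straight up, m: 0 pushed in (start), 0.04 first stop (only a catch for a button that is let go), 0.08 second stop, the fixed end of the travel, where nothing catches. With the button in it takes 5 to 8 N to draw it up, and let go it sinks back to the first stop or further
- cap_center (a point): centre of the loose grey plastic cover, a box open underneath, 40 (x) x 46 (y) x 53 mm high, 0.05 kg; z up, axes as the post's at the start. It sits over head and button, its centre 142.5 mm above the bench and 4 mm to +y of the post's axis. Pulled straight up with about 8 N it unsnaps within 10 mm; 50 mm up it is clear of the screw. Grip it across its 46 mm
- tray: open wooden tray, fixed, 150 (x) x 170 (y) x 24 mm high, walls and floor 5 mm thick. Origin at the middle of its underside at bench height, z up
- vise: bystander: fly-tying vise, fixed: steel base 110 (x) x 90 (y) x 14 mm, thin upright stem and slanting jaws reaching 155 mm above the bench and 42 mm to its +x. Origin at the middle of the base's underside
- jar_center (a point): bystander: centre of a small amber bead jar standing loose, 42 mm in diameter, 55 mm high
- spool_center (a point): bystander: centre of a wooden thread spool standing loose, 32 mm in diameter, 40 mm high
Things that resemble listed ones, but are neither listed nor needed, are in the scene too. What is shaped like the post but red or turquoise is not meant.

How it is judged:
By the outcome, as a careful person would: the job done as asked, in the order asked, and still so for the second after the job is handed in, while the arm keeps its last pose, push and grip.
It also fails if it takes over 56 s, if anything falls off the work surface, if the arm or the gripper's body presses on something with over 40 N, if the wrist force passes 120 N, or if a joint passes its speed limit or range.

## Working session

There is one attempt and no reset: what is moved stays moved. The work goes in short steps, Python scripts to look and compute and a tool call to move; the robot and the scene stay as the last step left them, time stands still between calls to the robot, and variables do not carry over. Pictures are saved under pics/ and viewed, and the job is handed in when it is done.

Besides the shell and the picture viewer there is one more tool, called after ">>>" as a command line: name --argument value ..., lists and objects as JSON in quotes. servo_tool: Moves the arm, as the interface text tells. Its arguments: {"type":"object","properties":{"commands":{"type":"array"}},"required":["commands"]}

```bash
ls; mkdir -p pics; python3 - <<'E'
from rig import read_state, capture, tcp_to_grasp
import cv2, numpy as np
print(tcp_to_grasp); s=read_state()
for k,v in s.items(): print(k,np.round(v,3).tolist())
for n in ("side","top"):
    c=capture(n); cv2.imwrite(f"pics/{n}0.png",c["img"][:,:,::-1]); np.savez(f"{n}0.npz",**c)
    print(n,c["vertical_fov"],c["cx"],c["cy"],np.round(c["world_from_camera"],3).tolist())
E
```

```text
pics
18.8
clock 0.0
qpos [-1.35, 0.6, -0.003, 1.6, 0.002, 0.943, -0.08]
qd [-0.001, 0.0, -0.001, 0.002, 0.001, -0.0, -0.0]
tau [0.0, -76.507, 1.497, -25.235, -0.052, 0.017, 0.0]
tcp_pos [212.576, 692.634, 217.77]
tool_rot [[-0.0, 0.293, 0.956], [-0.002, 0.956, -0.293], [-1.0, -0.002, 0.0]]
contact_force [0.343, -0.088, 0.007]
torque [0.039, -0.032, -0.048]
finger_gap 1.001
side 54.669076900454705 317.14252414745147 201.38967107479908 [[-0.987, -0.062, 0.148, 446.85], [-0.159, 0.477, -0.864, 824.006], [-0.017, -0.877, -0.48, 580.146], [0.0, 0.0, 0.0, 1.0]]
top 52.16437662298065 317.71641357002557 198.74971759756022 [[0.014, -0.994, 0.105, 492.859], [-1.0, -0.016, -0.027, 18.308], [0.028, -0.104, -0.994, 865.829], [0.0, 0.0, 0.0, 1.0]]
```

View pics/side0.png

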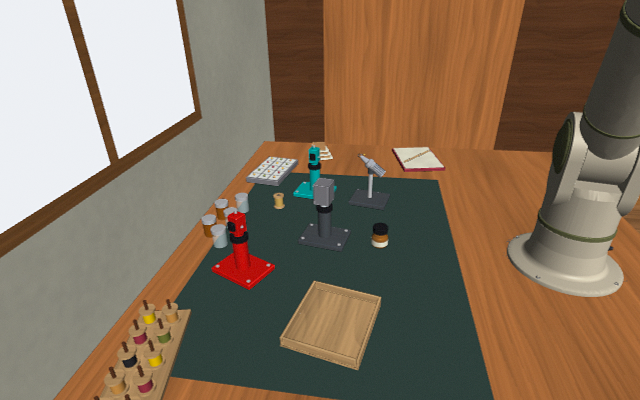

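View pics/top0.png

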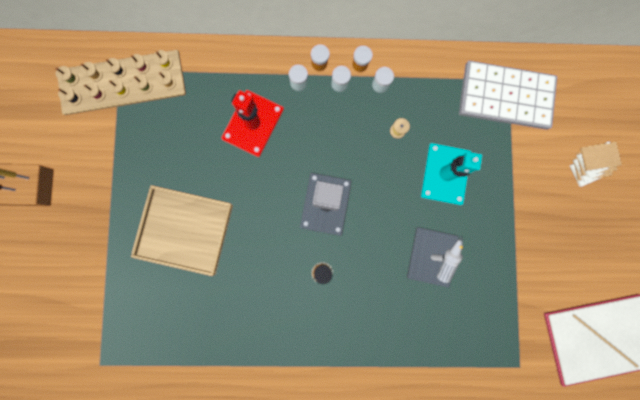

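The side view shows the grey-capped post at about (324,210), with the tray at (332,320), the jar at (380,235) and the spool at (279,200). In the top view the post's base is at (327,203), the cap at (327,195), the tray at (182,230), the jar at (322,273), the spool at (400,127) and the vise at (440,260). Next I'll measure them.

```bash
cat > h.py <<'E'
import numpy as np, cv2
def cloud(c):
    h,w=c["range_z"].shape; f=h/2/np.tan(np.radians(float(c["vertical_fov"])/2))
    u,v=np.meshgrid(np.arange(w),np.arange(h)); z=c["range_z"]
    p=np.stack([(u-float(c["cx"]))/f*z,(v-float(c["cy"]))/f*z,z],-1)
    T=c["world_from_camera"]; return p@T[:3,:3].T+T[:3,3], z>0
def rays(c,uv,zp):
    f=200/np.tan(np.radians(float(c["vertical_fov"])/2)); T=c["world_from_camera"]
    uv=np.asarray(uv,float); d=np.stack([(uv[:,0]-c["cx"])/f,(uv[:,1]-c["cy"])/f,np.ones(len(uv))],-1)@T[:3,:3].T
    return T[:3,3]+d*((zp-T[2,3])/d[:,2])[:,None]
def rect(P):
    r=cv2.minAreaRect(P[:,:2].astype(np.float32)); return np.round(r[0],1),np.round(r[1],1),round(r[2],1)
E
python3 - <<'E'
from h import *
for n in ("top","side"):
    c=dict(np.load(f"{n}0.npz")); P,ok=cloud(c); 
    X,Y,Z=P[...,0],P[...,1],P[...,2]
    print(n,"bench z",np.median(Z[ok&(abs(Z)<20)&(X>400)&(X<700)]), ok.mean())
    def lab(m,name):
        k,l,st,ce=cv2.connectedComponentsWithStats(m.astype(np.uint8))
        for i in range(1,k):
            if st[i,4]>25:
                q=P[l==i]; print(name,np.round(ce[i]),st[i,4],"rect",rect(q),"zmed",np.round(np.percentile(q[:,2],[2,50,98]),1))
    on=ok&(X>300)&(X<1000)&(abs(Y)<600)
    lab(on&(Z>155)&(Z<180),"cap")
    lab(on&(Z>8)&(Z<18)&(X<750),"base")
    lab(on&(Z>19)&(Z<29)&(X<750),"traywall")
    lab(on&(Z>30)&(Z<70)&(X<900),"jar/spool")
E
```

```text
top bench z 0.35280985916051577 0.99608203125
cap [241.  98.] 80 rect (array([746.2, 139. ]), array([27.1, 20.3]), 40.5) zmed [155.1 156.6 165.6]
cap [473. 159.] 56 rect (array([ 644.1, -276.4]), array([15.6, 20.6]), 13.7) zmed [155.  157.3 165.4]
cap [327. 195.] 633 rect (array([574.6, -17.3]), array([45.7, 40.4]), 80.2) zmed [162.4 168.5 170.9]
base [249. 135.] 1164 rect (array([729., 145.]), array([90.6, 84.9]), 65.1) zmed [10.3 14.2 17.2]
base [443. 175.] 1754 rect (array([ 642.6, -277.9]), array([ 91. , 120.5]), 79.9) zmed [10.5 14.  16.9]
base [577. 171.] 78 rect (array([ 655.3, -562.3]), array([53.6,  9.3]), 12.4) zmed [ 8.3 13.7 17.8]
base [ 49. 186.] 117 rect (array([600. , 551.7]), array([ 4.8, 79.4]), 89.8) zmed [ 8.2 12.6 17.7]
base [325. 207.] 1700 rect (array([574. , -21.2]), array([ 90. , 120.3]), 80.1) zmed [10.2 13.5 16.6]
base [144. 222.] 128 rect (array([531.2, 352.4]), array([  3.1, 139.7]), 77.6) zmed [ 8.1 13.1 17.7]
base [226. 224.] 26 rect (array([526. , 184.4]), array([ 0.8, 52.9]), 78.1) zmed [ 8.2 11.9 17.4]
base [429. 255.] 1777 rect (array([ 466. , -246.3
[... 6215 characters left out ...]
 rect (array([817. , 368.7]), array([29.3, 29.6]), 34.7) zmed [30.8 43.1 64. ]
jar/spool [127. 352.] 267 rect (array([850. , 426.5]), array([29.4, 29.1]), 52.9) zmed [31.4 43.1 63.7]
jar/spool [153. 351.] 270 rect (array([806.7, 417. ]), array([28.9, 31. ]), 35.3) zmed [31.  43.1 63.8]
jar/spool [142. 376.] 314 rect (array([796.9, 466.8]), array([29.3, 29.5]), 52.7) zmed [31.7 43.1 64.3]
jar/spool [114. 378.] 324 rect (array([840.4, 474.9]), array([29.6, 29.6]), 62.1) zmed [31.6 43.2 64.1]
jar/spool [131. 397.] 65 rect (array([790.2, 507.6]), array([17.3, 18.7]), 65.4) zmed [41.8 44.9 65.7]
jar/spool [101. 398.] 47 rect (array([829. , 516.5]), array([15. , 17.6]), 24.3) zmed [42.5 44.5 64.8]
```

The post's axis is at about (574,-21), with its +y along (0.172, 0.985) and the button side toward world +y, because the cap is offset 4 mm that way. The cap centre is at (574.5,-17.1) and the tray at (514,274). I'll turn the tool 7° and travel above everything.

>>> servo_tool --commands '[[[-0.062, 0, 0, 0, 0, 0, 1], [-0.062, 0, 0, 0, 0, 0, 1], [0, 0, 0, 0, -0.0265, 0.0199, 1], [0, 0, 0, 0, -0.0265, 0.0199, 1], [0, 0, 0, 0, -0.0265, 0.0199, 1], [0, 0, 0, 0, -0.0265, 0.0199, 1], [0, 0, 0, 0, -0.0265, 0.0199, 1], [0, 0, 0, 0, -0.0265, 0.0199, 1], [0, 0, 0, 0, -0.0265, 0.0199, 1], [0, 0, 0, 0, -0.0265, 0.0199, 1], [0, 0, 0, 0, -0.0265, 0.0199, 1], [0, 0, 0, 0, -0.0265, 0.0199, 1]]]'

```text
clock: 1.1
tcp_pos: [363.3, 396.0, 218.5]
tool_rot: [[-0.0, 0.173, 0.985], [-0.0, 0.985, -0.173], [-1.0, -0.0, -0.0]]
contact_force: [-0.2, -0.0, 0.2]
finger_gap: 1.001
```

>>> servo_tool --commands '[[[0, 0, 0, 0, -0.0265, 0.0199, 1], [0, 0, 0, 0, -0.0265, 0.0199, 1], [0, 0, 0, 0, -0.0265, 0.0199, 1], [0, 0, 0, 0, -0.0265, 0.0199, 1], [0, 0, 0, 0, -0.0265, 0.0199, 1], [0, 0, 0, 0, -0.0265, 0.0199, 1], [0, 0, 0, 0, -0.0265, 0.0199, 1], [0, 0, 0, 0, -0.0265, 0.0199, 1], [0, 0, 0, 0, -0.0265, 0.0199, 1], [0, 0, 0, 0, -0.0265, 0.0199, 1], [0, 0, 0, 0, -0.0265, 0.0199, 1], [0, 0, 0, 0, -0.0265, 0.0199, 1]]]'

```text
clock: 2.1
tcp_pos: [543.5, 41.6, 218.5]
tool_rot: [[-0.0, 0.173, 0.985], [-0.0, 0.985, -0.173], [-1.0, -0.0, -0.0]]
contact_force: [-0.8, 0.0, -0.8]
finger_gap: 1.0
```

>>> servo_tool --commands '[[[0, 0, 0, 0, -0.026, 0.02, 1], [0, 0, 0, 0, -0.026, 0.02, 1], [0, 0, 0, 0, 0, 0, 1], [0, 0, 0, 0, 0, 0, 1]]]'

```text
clock: 2.43
tcp_pos: [573.7, -17.0, 218.2]
tool_rot: [[-0.001, 0.177, 0.984], [-0.001, 0.984, -0.177], [-1.0, -0.001, -0.001]]
contact_force: [-0.5, 0.8, -0.1]
finger_gap: 1.0
```

```bash
python3 - <<'E'
from rig import *
from h import *
s=read_state(); print(np.round(s["tcp_pos"],2),np.round(s["tool_rot"],4).tolist(),np.round(s["qpos"],2))
c=capture("side"); cv2.imwrite("pics/side1.png",c["img"][:,:,::-1])
E
```

```text
[573.73 -17.   218.16] [[-0.0006, 0.1766, 0.9843], [-0.0005, 0.9843, -0.1766], [-1.0, -0.0006, -0.0005]] [-0.09  0.42  0.03  1.95 -0.02  0.77  1.34]
```

View pics/side1.png

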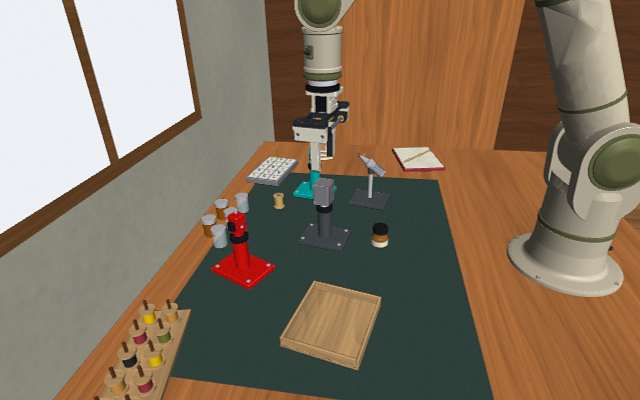

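The gripper at (318,130) is directly above the cap at (324,192). I'll go down to grasp at z≈150 and close.

>>> servo_tool --commands '[[[0, 0, 0, 0.02, 0, 0.0007, 1], [0, 0, 0, 0.02, 0, 0, 1], [0, 0, 0, 0.02, 0, 0, 1], [0, 0, 0, 0.018, 0, 0, 1], [0, 0, 0, 0.01, 0, 0, 1], [0, 0, 0, 0, 0, 0, 1]]]'

```text
clock: 2.98
tcp_pos: [572.7, -13.6, 128.8]
tool_rot: [[-0.004, 0.171, 0.985], [0.0, 0.985, -0.171], [-1.0, -0.0, -0.004]]
contact_force: [0.3, 0.4, 0.0]
finger_gap: 1.002
```

>>> servo_tool --commands '[[[0, 0, 0, 0, 0, 0, 0.2], [0, 0, 0, 0, 0, 0, 0.2], [0, 0, 0, 0, 0, 0, 0.2], [0, 0, 0, 0, 0, 0, 0.1], [0, 0, 0, 0, 0, 0, 0.05], [0, 0, 0, 0, 0, 0, 0.05]]]'

```text
clock: 3.48
tcp_pos: [574.4, -15.1, 131.1]
tool_rot: [[0.001, 0.173, 0.985], [0.0, 0.985, -0.173], [-1.0, 0.0, 0.001]]
contact_force: [-0.8, -0.8, -0.9]
finger_gap: 0.62
```

>>> servo_tool --commands '[[[0, 0, 0, 0, 0, 0, 0.05], [0, 0, 0, 0, 0, 0, 0.05], [0, 0, 0, 0, 0, 0, 0.05]]]'

```text
clock: 3.73
tcp_pos: [574.2, -15.3, 130.7]
tool_rot: [[0.0, 0.173, 0.985], [-0.0, 0.985, -0.173], [-1.0, -0.0, 0.0]]
contact_force: [0.2, -0.5, 0.2]
finger_gap: 0.524
```

>>> servo_tool --commands '[[[0, 0, 0, 0, -0.0017, 0, 0.05], [0, 0, 0, 0, 0, 0, 0.05], [0, 0, 0, 0, 0, 0, -1], [0, 0, 0, 0, 0, 0, -1], [0, 0, 0, 0, 0, 0, -1], [0, 0, 0, 0, 0, 0, -1]]]'

```text
clock: 4.23
tcp_pos: [573.9, -16.7, 130.6]
tool_rot: [[-0.0, 0.173, 0.985], [-0.0, 0.985, -0.173], [-1.0, -0.0, -0.0]]
contact_force: [-0.3, 0.1, -0.5]
finger_gap: 0.491
```

Gripped at a gap of 45.7 mm, with no side force. Now I'll pull straight up.

>>> servo_tool --commands '[[[0, 0, 0, -0.002, 0, 0, -1], [0, 0, 0, -0.002, 0, 0, -1], [0, 0, 0, -0.002, 0, 0, -1], [0, 0, 0, -0.002, 0, 0, -1], [0, 0, 0, -0.003, 0, 0, -1], [0, 0, 0, -0.003, 0, 0, -1], [0, 0, 0, -0.004, 0, 0, -1], [0, 0, 0, -0.004, 0, 0, -1]]]'

```text
clock: 4.9
tcp_pos: [574.0, -16.8, 153.2]
tool_rot: [[0.0, 0.173, 0.985], [0.0, 0.985, -0.173], [-1.0, 0.0, 0.0]]
contact_force: [-0.1, -0.4, -0.1]
finger_gap: 0.49
```

>>> servo_tool --commands '[[[0, 0, 0, -0.007, 0, 0, -1], [0, 0, 0, -0.01, 0, 0, -1], [0, 0, 0, -0.01, 0, 0, -1], [0, 0, 0, -0.01, 0, 0, -1], [0, 0, 0, -0.015, 0, 0, -1], [0, 0, 0, -0.015, 0, 0, -1], [0, 0, 0, -0.006, 0, 0, -1], [0, 0, 0, 0, 0, 0, -1]]]'

```text
clock: 5.57
tcp_pos: [574.8, -16.8, 227.7]
tool_rot: [[0.003, 0.173, 0.985], [0.0, 0.985, -0.173], [-1.0, 0.001, 0.003]]
contact_force: [0.5, -0.1, -1.3]
finger_gap: 0.497
```

```bash
python3 - <<'E'
from rig import *
from h import *
c=capture("side"); cv2.imwrite("pics/side2.png",cv2.resize(c["img"][120:280,220:420,::-1],(800,640))[:600])
E
```

```text
(no output)
```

View pics/side2.png

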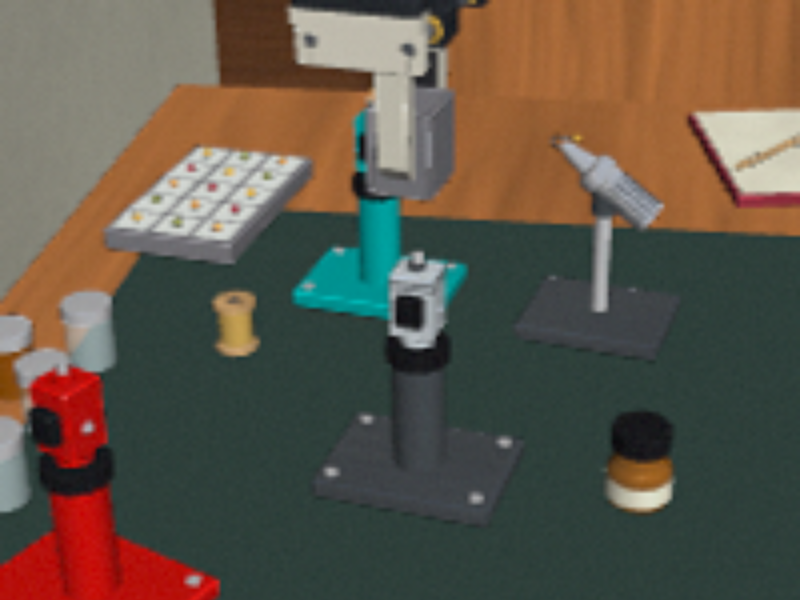

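The cover is off and held at (410,140) in the crop. The button, at (410,312), faces the side camera, so it is on the +y side as inferred. Carry it to the tray.

>>> servo_tool --commands '[[[0, 0, 0, 0, 0.012, -0.005, -1], [0, 0, 0, 0, 0.025, -0.01, -1], [0, 0, 0, 0, 0.028, -0.011, -1], [0, 0, 0, 0, 0.028, -0.011, -1], [0, 0, 0, 0, 0.028, -0.011, -1], [0, 0, 0, 0, 0.028, -0.011, -1], [0, 0, 0, 0, 0.028, -0.011, -1], [0, 0, 0, 0, 0.028, -0.011, -1], [0, 0, 0, 0, 0.028, -0.011, -1], [0, 0, 0, 0, 0.025, -0.01, -1], [0, 0, 0, 0, 0.013, -0.006, -1], [0, 0, 0, 0, 0.005, -0.002, -1]]]'

```text
clock: 6.62
tcp_pos: [511.5, 277.2, 224.7]
tool_rot: [[-0.002, 0.169, 0.986], [0.0, 0.986, -0.169], [-1.0, -0.0, -0.002]]
contact_force: [-0.3, -0.5, -1.2]
finger_gap: 0.488
```

>>> servo_tool --commands '[[[0, 0, 0, 0.01, 0, 0, -1], [0, 0, 0, 0.02, 0, 0, -1], [0, 0, 0, 0.025, 0, 0, -1], [0, 0, 0, 0.025, 0, 0, -1], [0, 0, 0, 0.025, 0, 0, -1], [0, 0, 0, 0.025, 0, 0, -1], [0, 0, 0, 0.02, 0, 0, -1], [0, 0, 0, 0.015, 0, 0, -1], [0, 0, 0, 0.01, 0, 0, -1], [0, 0, 0, 0.005, 0, 0, -1], [0, 0, 0, 0, 0, 0, -1], [0, 0, 0, 0, 0, 0, -1]]]'

```text
clock: 7.62
tcp_pos: [513.7, 273.5, 45.9]
tool_rot: [[0.0, 0.174, 0.985], [-0.0, 0.985, -0.174], [-1.0, -0.0, 0.0]]
contact_force: [-0.6, 0.2, -0.5]
finger_gap: 0.492
```

```bash
python3 - <<'E'
from rig import *
from h import *
c=capture("side"); cv2.imwrite("pics/side3.png",cv2.resize(c["img"][200:400,200:460,::-1],(780,600)))
print(read_state()["tcp_pos"])
E
```

```text
[513.86208803 273.80553167  46.29640299]
```

View pics/side3.png

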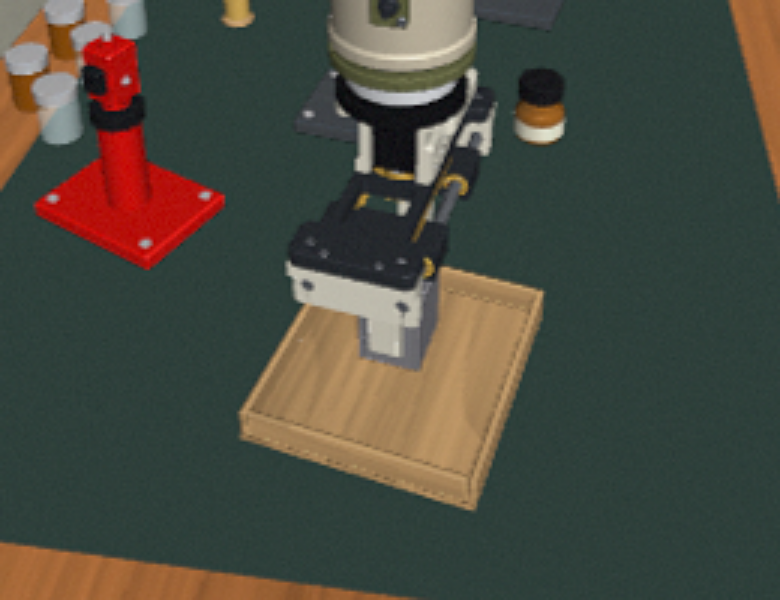

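The cover hangs over the tray's middle, with its bottom at (395,365) in the crop and about 26 mm still to go.

>>> servo_tool --commands '[[[0, 0, 0, 0.01, 0, 0, -1], [0, 0, 0, 0.008, 0, 0, -1], [0, 0, 0, 0.004, 0, 0, -1], [0, 0, 0, 0.002, 0, 0, -1], [0, 0, 0, 0.001, 0, 0, -1], [0, 0, 0, 0, 0, 0, -1], [0, 0, 0, 0, 0, 0, -1]]]'

```text
clock: 8.25
tcp_pos: [513.4, 274.2, 20.7]
tool_rot: [[0.0, 0.173, 0.985], [-0.0, 0.985, -0.173], [-1.0, 0.0, 0.0]]
contact_force: [-0.3, -0.2, -0.2]
finger_gap: 0.492
```

>>> servo_tool --commands '[[[0, 0, 0, 0.001, 0, 0, -1], [0, 0, 0, 0, 0, 0, -1], [0, 0, 0, 0, 0, 0, -1]]]'

```text
clock: 8.5
tcp_pos: [513.4, 274.2, 19.7]
tool_rot: [[0.0, 0.173, 0.985], [0.0, 0.985, -0.173], [-1.0, 0.0, 0.0]]
contact_force: [-1.0, 0.6, -0.3]
finger_gap: 0.495
```

>>> servo_tool --commands '[[[0, 0, 0, 0, 0, 0, 0.1], [0, 0, 0, 0, 0, 0, 0.3], [0, 0, 0, 0, 0, 0, 0.4], [0, 0, 0, 0, 0, 0, 0.4], [0, 0, 0, 0, 0, 0, 0.4], [0, 0, 0, 0, 0, 0, 0.4]]]'

```text
clock: 9.0
tcp_pos: [513.4, 274.1, 19.7]
tool_rot: [[0.0, 0.173, 0.985], [-0.0, 0.985, -0.173], [-1.0, 0.0, 0.0]]
contact_force: [0.7, 0.4, 0.4]
finger_gap: 0.7
```

>>> servo_tool --commands '[[[0, 0, 0, -0.005, 0, 0, 0.4], [0, 0, 0, -0.015, 0, 0, 0.4], [0, 0, 0, -0.025, 0, 0, 0.4], [0, 0, 0, -0.03, 0, 0, 0.4], [0, 0, 0, -0.03, 0, 0, 0.4], [0, 0, 0, -0.03, 0, 0, 0.4], [0, 0, 0, -0.03, 0, 0, 0.4], [0, 0, 0, -0.02, 0, 0, 0.4], [0, 0, 0, -0.01, 0, 0, 0.4], [0, 0, 0, -0.005, 0, 0, 0.4], [0, 0, 0, 0, 0, 0, 0.4], [0, 0, 0, 0, 0, 0, 0.4]]]'

```text
clock: 10.0
tcp_pos: [512.8, 273.8, 218.6]
tool_rot: [[-0.001, 0.173, 0.985], [-0.001, 0.985, -0.173], [-1.0, -0.001, -0.001]]
contact_force: [-1.1, 0.3, -0.5]
finger_gap: 0.7
```

```bash
python3 - <<'E'
from rig import *
from h import *
c=capture("side"); cv2.imwrite("pics/side4.png",c["img"][:,:,::-1])
t=capture("top"); cv2.imwrite("pics/top4.png",t["img"][:,:,::-1])
print(np.round(read_state()["tcp_pos"],1))
for n,c in (("top",t),("side",c)):
    P,ok=cloud(c); X,Y,Z=P[...,0],P[...,1],P[...,2]
    near=ok&(abs(X-574)<45)&(abs(Y+20)<45)
    for a,b in ((148,158.5),(105,153),(80,108),(8,18)):
        q=P[near&(Z>a)&(Z<b)]
        if a==8: q=P[ok&(abs(X-574)<90)&(abs(Y+20)<80)&(Z>a)&(Z<b)]
        print(n,a,b,len(q),rect(q) if len(q)>4 else "")
    q=P[ok&(abs(X-514)<60)&(abs(Y-274)<60)&(Z>50)&(Z<70)]; print(n,"cap",len(q),rect(q) if len(q)>4 else "", np.median(q[:,2]) if len(q) else 0)
E
```

```text
[512.7 273.8 218.1]
top 148 158.5 239 (array([574. , -21.3]), array([28.3, 28.2]), 80.5)
top 105 153 182 (array([573.5, -17.2]), array([36.1, 30.2]), 81.0)
top 80 108 77 (array([564.4, -24.1]), array([22. , 41.5]), 17.7)
top 8 18 1977 (array([574. , -21.2]), array([ 90.1, 120.1]), 80.2)
top cap 136 (array([511.2, 257.6]), array([11.7, 39.6]), 80.4) 57.76766040373576
side 148 158.5 0 
side 105 153 0 
side 80 108 1 
side 8 18 659 (array([572.4, -19.7]), array([ 92.6, 120.6]), 80.3)
side cap 430 (array([513.3, 276. ]), array([48.1, 39.9]), 79.9) 57.27893136771445
```

View pics/side4.png

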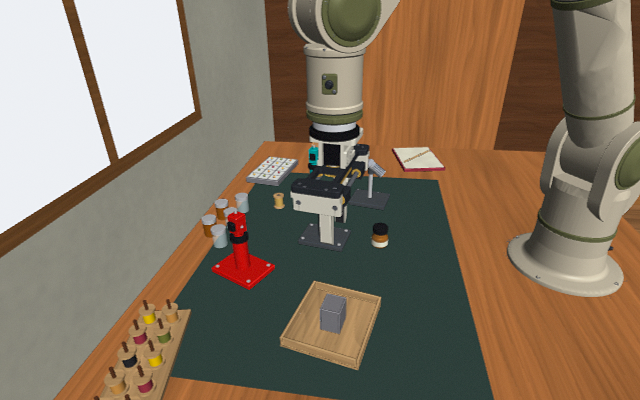

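View pics/top4.png

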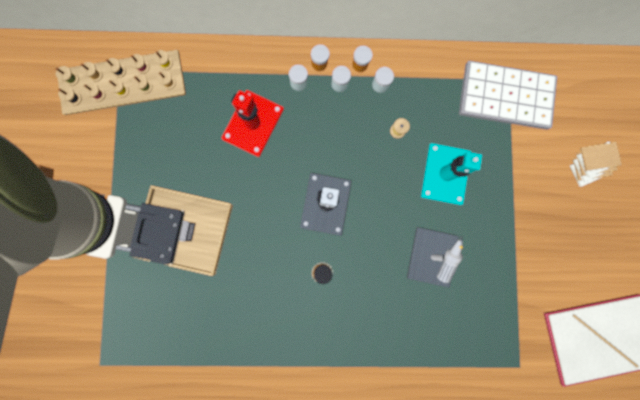

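The cover stands upright in the tray at (333,313), with its top at z≈57.5. The exposed head measures (574,-21.3) at yaw 80.3°. I'll centre the pinch on the head's axis so it ends flush at 28 mm.

>>> servo_tool --commands '[[[0, 0, 0, 0, -0.012, 0.005, 0.4], [0, 0, 0, 0, -0.025, 0.01, 0.4], [0, 0, 0, 0, -0.029, 0.0115, 0.4], [0, 0, 0, 0, -0.029, 0.0115, 0.4], [0, 0, 0, 0, -0.029, 0.0115, 0.4], [0, 0, 0, 0, -0.029, 0.0115, 0.4], [0, 0, 0, 0, -0.029, 0.0115, 0.4], [0, 0, 0, 0, -0.029, 0.0115, 0.4], [0, 0, 0, 0, -0.029, 0.0115, 0.4], [0, 0, 0, 0, -0.025, 0.01, 0.4], [0, 0, 0, 0, -0.01, 0.005, 0.4], [0, 0, 0, 0, -0.005, 0.002, 0.4]]]'

```text
clock: 11.1
tcp_pos: [575.5, -24.2, 218.9]
tool_rot: [[-0.001, 0.177, 0.984], [-0.001, 0.984, -0.177], [-1.0, -0.001, -0.001]]
contact_force: [0.1, 0.2, -0.7]
finger_gap: 0.7
```

>>> servo_tool --commands '[[[0, 0, 0, 0, 0, 0, 0.4], [0, 0, 0, 0, 0, 0, 0.4], [0, 0, 0, 0, 0, 0, 0.4], [0, 0, 0, 0, 0, 0, 0.4]]]'

```text
clock: 11.43
tcp_pos: [575.5, -19.4, 219.6]
tool_rot: [[-0.0, 0.171, 0.985], [0.001, 0.985, -0.171], [-1.0, 0.0, -0.0]]
contact_force: [-0.2, 0.6, 0.1]
finger_gap: 0.699
```

>>> servo_tool --commands '[[[0, 0, 0, 0.01, 0, 0, 0.4], [0, 0, 0, 0.02, 0, 0, 0.4], [0, 0, 0, 0.02, 0, 0, 0.4], [0, 0, 0, 0.01, 0, 0, 0.4], [0, 0, 0, 0, 0, 0, 0.4], [0, 0, 0, 0, 0, 0, 0.4], [0, 0, 0, 0, 0, 0, 0.4], [0, 0, 0, 0, 0, 0, 0.4]]]'

```text
clock: 12.1
tcp_pos: [576.3, -21.1, 160.6]
tool_rot: [[0.002, 0.173, 0.985], [0.0, 0.985, -0.173], [-1.0, 0.0, 0.002]]
contact_force: [0.3, 1.2, 0.3]
finger_gap: 0.699
```

>>> servo_tool --commands '[[[0, 0, 0, 0.01, 0, -0.0015, 0.4], [0, 0, 0, 0.015, 0, 0, 0.4], [0, 0, 0, 0.012, 0, 0, 0.4], [0, 0, 0, 0.007, 0, 0, 0.4], [0, 0, 0, 0.003, 0, 0, 0.2], [0, 0, 0, 0, 0, 0, 0.1], [0, 0, 0, 0, 0, 0, 0.1], [0, 0, 0, 0, 0, 0, 0.1], [0, 0, 0, 0, 0, 0, 0.1], [0, 0, 0, 0, 0, 0, 0.1]]]'

```text
clock: 12.93
tcp_pos: [574.5, -20.9, 113.1]
tool_rot: [[0.001, 0.173, 0.985], [0.0, 0.985, -0.173], [-1.0, 0.0, 0.001]]
contact_force: [0.1, -0.6, -0.9]
finger_gap: 0.546
```

```bash
python3 - <<'E'
from rig import *
from h import *
c=capture("side"); cv2.imwrite("pics/side5.png",cv2.resize(c["img"][120:270,224:424,::-1],(800,600)))
s=read_state();print(np.round(s["tcp_pos"],1),s["contact_force"])
E
```

```text
[574.5 -20.9 113.1] [-0.00845819  0.15781712  0.71397765]
```

View pics/side5.png

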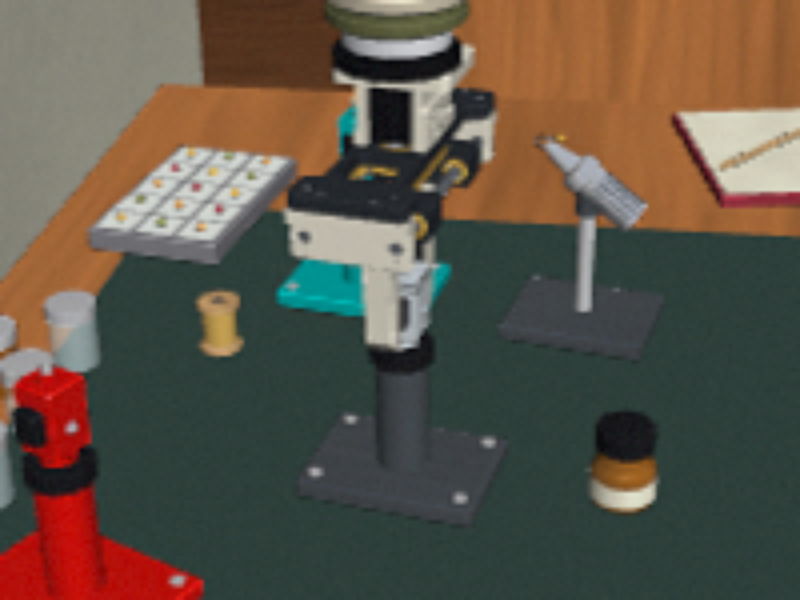

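The finger at (380,310) covers the button, with its tip just above the collar. Now pinch.

>>> servo_tool --commands '[[[0, 0, 0, 0, 0, 0, -0.1], [0, 0, 0, 0, 0, 0, -0.2], [0, 0, 0, 0, 0, 0, -0.3], [0, 0, 0, 0, 0, 0, -0.4], [0, 0, 0, 0, 0, 0, -1], [0, 0, 0, 0, 0, 0, -1], [0, 0, 0, 0, 0, 0, -1], [0, 0, 0, 0, 0, 0, -1], [0, 0, 0, 0, 0, 0, -1]]]'

```text
clock: 13.73
tcp_pos: [574.0, -22.6, 112.8]
tool_rot: [[-0.0, 0.174, 0.985], [-0.002, 0.985, -0.174], [-1.0, -0.002, 0.0]]
contact_force: [-0.9, -5.6, 2.3]
finger_gap: 0.301
```

The gap is 28.0 mm, so the button is flush. I'll ease the slight sideways load and start drawing up.

>>> servo_tool --commands '[[[0, 0, 0, 0, -0.0015, 0, -1], [0, 0, 0, 0, 0, 0, -1], [0, 0, 0, -0.002, 0, 0, -1], [0, 0, 0, -0.002, 0, 0, -1], [0, 0, 0, -0.003, 0, 0, -1], [0, 0, 0, -0.003, 0, 0, -1], [0, 0, 0, 0, 0, 0, -1]]]'

```text
clock: 14.32
tcp_pos: [574.0, -22.6, 123.1]
tool_rot: [[0.0, 0.173, 0.985], [-0.0, 0.985, -0.173], [-1.0, -0.0, 0.0]]
contact_force: [1.4, -3.5, -4.6]
finger_gap: 0.297
```

>>> servo_tool --commands '[[[0, 0, 0, -0.004, 0, 0, -1], [0, 0, 0, -0.006, 0, 0, -1], [0, 0, 0, -0.006, 0, 0, -1], [0, 0, 0, -0.006, 0, 0, -1], [0, 0, 0, -0.006, 0, 0, -1], [0, 0, 0, -0.006, 0, 0, -1], [0, 0, 0, -0.006, 0, 0, -1], [0, 0, 0, -0.006, 0, 0, -1], [0, 0, 0, -0.006, 0, 0, -1], [0, 0, 0, -0.006, 0, 0, -1], [0, 0, 0, -0.003, 0, 0, -1], [0, 0, 0, 0, 0, 0, -1]]]'

```text
clock: 15.32
tcp_pos: [574.0, -22.6, 184.6]
tool_rot: [[0.001, 0.173, 0.985], [-0.0, 0.985, -0.173], [-1.0, -0.0, 0.001]]
contact_force: [3.0, -4.8, -5.3]
finger_gap: 0.298
```

>>> servo_tool --commands '[[[0, 0, 0, -0.003, 0, 0, -1], [0, 0, 0, -0.002, 0, 0, -1], [0, 0, 0, -0.001, 0, 0, -1], [0, 0, 0, 0, 0, 0, -1], [0, 0, 0, 0, 0, 0, -1]]]'

```text
clock: 15.73
tcp_pos: [574.0, -22.7, 189.8]
tool_rot: [[0.0, 0.173, 0.985], [-0.0, 0.985, -0.173], [-1.0, -0.0, 0.0]]
contact_force: [2.6, -4.9, -5.5]
finger_gap: 0.297
```

>>> servo_tool --commands '[[[0, 0, 0, -0.001, 0, 0, -1], [0, 0, 0, -0.001, 0, 0, -1], [0, 0, 0, 0, 0, 0, -1], [0, 0, 0, 0, 0, 0, -1]]]'

```text
clock: 16.07
tcp_pos: [574.0, -22.6, 191.8]
tool_rot: [[0.0, 0.173, 0.985], [-0.0, 0.985, -0.173], [-1.0, -0.0, 0.0]]
contact_force: [2.6, -4.3, -5.5]
finger_gap: 0.3
```

>>> servo_tool --commands '[[[0, 0, 0, -0.001, 0, 0, -1], [0, 0, 0, 0, 0, 0, -1], [0, 0, 0, 0, 0, 0, -1]]]'

```text
clock: 16.32
tcp_pos: [574.0, -22.6, 192.7]
tool_rot: [[0.0, 0.173, 0.985], [-0.0, 0.985, -0.173], [-1.0, -0.0, 0.0]]
contact_force: [3.1, -4.0, -5.1]
finger_gap: 0.298
```

>>> servo_tool --commands '[[[0, 0, 0, -0.001, 0, 0, -1], [0, 0, 0, 0, 0, 0, -1], [0, 0, 0, 0, 0, 0, -1]]]'

```text
clock: 16.57
tcp_pos: [573.9, -22.6, 192.9]
tool_rot: [[-0.0, 0.173, 0.985], [-0.0, 0.985, -0.173], [-1.0, -0.0, -0.0]]
contact_force: [6.3, -5.3, -15.7]
finger_gap: 0.3
```

The upward force jumped to 15.7 N and motion stopped at 192.9, after 80 mm of travel. That is the second stop. I'll hold and check.

>>> servo_tool --commands '[[[0, 0, 0, 0, 0, 0, -1], [0, 0, 0, 0, 0, 0, -1], [0, 0, 0, 0, 0, 0, -1], [0, 0, 0, 0, 0, 0, -1], [0, 0, 0, 0, 0, 0, -1], [0, 0, 0, 0, 0, 0, -1]]]'

```text
clock: 17.07
tcp_pos: [573.9, -22.6, 192.9]
tool_rot: [[-0.0, 0.173, 0.985], [-0.0, 0.985, -0.173], [-1.0, -0.0, -0.0]]
contact_force: [5.8, -5.0, -15.8]
finger_gap: 0.297
```

```bash
python3 - <<'E'
from rig import *
from h import *
c=capture("side"); cv2.imwrite("pics/side6.png",c["img"][:,:,::-1]); cv2.imwrite("pics/side6z.png",cv2.resize(c["img"][80:230,224:424,::-1],(800,600)))
P,ok=cloud(c); X,Y,Z=P[...,0],P[...,1],P[...,2]
def m(name,b): 
    q=P[b&ok]; print(name,len(q),rect(q),np.percentile(q[:,2],[2,98]).round(1))
m("cap",(abs(X-514)<60)&(abs(Y-274)<60)&(Z>50)&(Z<70))
m("jar",(abs(X-430)<40)&(abs(Y+13)<40)&(Z>30)&(Z<70)); m("spool",(abs(X-736)<30)&(abs(Y+175)<30)&(Z>30)&(Z<70))
k=(abs(X-574)<30)&(abs(Y+20)<30)&ok&(Z>105)&(Z<260)
for v in range(80,200,3):
    r=np.where(k[v])[0]
    if len(r): print(v,r.min(),r.max(),np.round(np.median(Z[v][r]),0),c["img"][v,r].mean(0).round())
s=read_state();print(np.round(s["tcp_pos"],2),s["contact_force"],s["finger_gap"],s["clock"])
E
```

```text
cap 424 (array([513.4, 276.5]), array([48. , 39.6]), 80.8) [50.9 59.2]
jar 203 (array([429.4, -14. ]), array([37.5, 36.9]), 78.5) [30.7 55.9]
spool 57 (array([ 735. , -174.1]), array([27.3, 28.5]), 13.1) [30.6 40.3]
146 328 331 253.0 [167. 156. 141.]
149 328 331 246.0 [137. 128. 116.]
152 328 331 238.0 [146. 138. 127.]
155 316 331 248.0 [166. 164. 156.]
158 317 331 235.0 [171. 172. 166.]
161 317 330 231.0 [149. 148. 142.]
164 317 330 225.0 [169. 168. 161.]
167 317 330 217.0 [173. 173. 167.]
170 317 330 209.0 [168. 167. 160.]
173 317 329 201.0 [161. 159. 153.]
176 320 328 186.0 [157. 163. 166.]
179 320 328 178.0 [170. 176. 180.]
182 320 328 170.0 [170. 176. 180.]
185 320 328 162.0 [168. 176. 180.]
188 320 328 154.0 [167. 176. 180.]
191 320 328 145.0 [167. 176. 180.]
194 320 328 137.0 [167. 175. 179.]
197 320 328 129.0 [166. 176. 179.]
[573.95 -22.63 192.85] [  5.65785803  -4.35494101 -14.13256631] 0.2988005504793464 17.1167
```

View pics/side6.png

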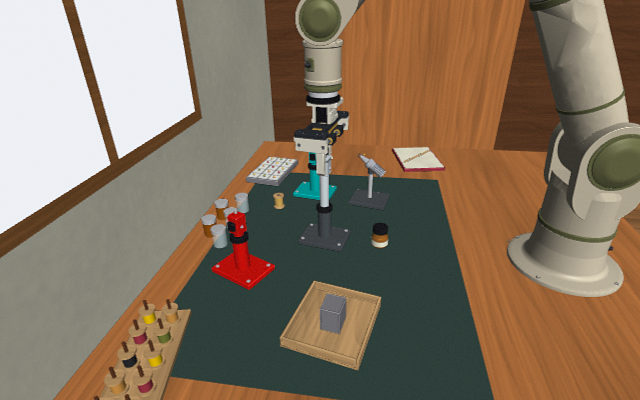

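View pics/side6z.png

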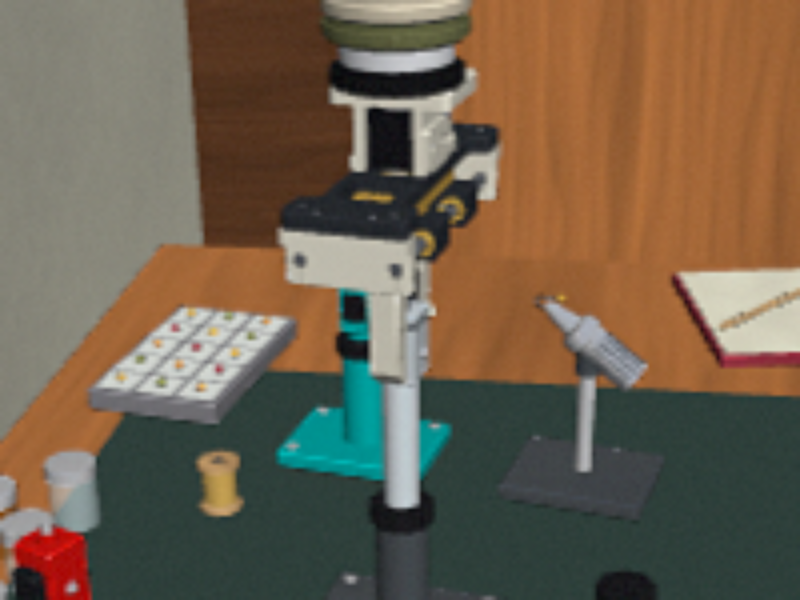

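The head is up, with the bright tube showing from the collar at (402,510) to the finger tips at (390,375) in the crop. The cover stands in the tray at (333,313), the jar and spool haven't moved, and the 15 N upward load against the stop is steady. I'll hand it in.

```bash
python3 -c "
from rig import *
print(sign_off()); s=read_state(); print(s['clock'],s['tcp_pos'],s['contact_force'],s['finger_gap'])"
```

```text
the job is handed in; nothing more can be done
None
the job is handed in; nothing more can be done
```

The cover is off and standing upright in the wooden tray, and the head is drawn up to the second stop with the gripper still holding it. I handed the job in at about 17 s of the 56 s allowed; the sign-off gave no verdict.

- **Cover:** in the last picture its top is at about z 57 mm, near the middle of the tray.
- **Head:** I pinched it with the button pressed in; the jaws read about 28 mm apart, which is flush. The tool rose 80 mm, from z 112.8 to 192.9 mm. There the resistance jumped from 5 N to about 15 N and motion stopped, which is the second stop. It held steady for the half second I checked.
- **Jar and spool:** both measure within about 2 mm of where they started, which is within measurement error.
- **Small discrepancy:** when I pinched, the head sat about 1.3 mm further to -y than the cameras had shown, within the calibration error. I shifted 1.5 mm to ease it, and about 5 N of side load remained.

I could not read the state after sign-off, so nothing checks the final second.

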